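# Draw the wheel-dressing stick from its slotted bin and lay it fresh end to the wheel

### The job

The polishing wheel is to be dressed. Draw the square dressing stick out at a slant through its slot in the covered stick bin, and lay it level in both notches of the stick rest, about centred, turned so that its unused square end (the end now down in the bin) points at the lathe and the worn nose points back to you. Leave the other two sticks and everything else on the bench where they are.

Things in the scene. Friction and masses are not known exactly. Their poses are not given: they have to be found in the camera images.
- square_stick_mid (a point): Centre of the square dressing stick: rigid grey abrasive bar, 215 mm long, 20 x 20 mm section, 110 to 205 g. x runs along it to its unused end; y and z are square to its sides. At the start it leans out of any one of the bin's three slots, 38 degrees above level, unused end down on the bin floor, y level; about 88 mm of it, with the worn end, stands outside the wall
- square_stick_unused_end (a point): Centre of the stick's unused end face, 107.5 mm from its centre: flat, sharp-edged, full 20 x 20 mm; at the start inside the bin, out of sight. Axes as the stick's
- square_stick_worn_end (a point): Tip of the stick's worn end, 107.5 mm from its centre on the -x side: the last 26 mm are rubbed down to a blunt round nose; outside the bin at the start
- bin: Stick bin, fixed: grey metal box 250 wide (x) x 119 deep (y) x 123 mm high, origin under its centre, z up. Front wall on its -y side, outer face y = -59.5 mm, 5 mm thick, with three upright slots 28 mm wide at x = -80, 0, +80 mm, from 78 to 116 mm height, closed above and below. Inside: floor 4 mm high, back wall at y = +55.5, partitions at x = -40 and +40. Its cover is screwed down
- rest: Stick rest, fixed: base 110 x 70 x 5 mm, two upright plates 5 mm thick, 54 wide (y), 57 mm high at x = -35 and +35 mm, each with an open-topped U notch at y = 0, 28 mm wide, bottom 35 mm high. Origin under its centre, z up. A stick lies in both notches along x, its centre then 45 mm above the bench. +x points away from the robot, to the buff wheel of the green polishing lathe at the far edge
- round_stick_mid (a point): centre of the round abrasive stick, 20 mm diameter x 215 mm, same grey stuff, leaning in another slot; x along it, downwards into the bin
- flat_stick_mid (a point): centre of the flat abrasive stick, 10 mm wide x 20 mm high x 215 mm, same grey stuff, leaning on edge in another slot; x along it, downwards into the bin
- articulator: bystander: brass articulator with two mounted casts, about 105 x 100 x 112 mm, origin under its centre
- cast: bystander: plaster jaw cast, 55 x 60 x 30 mm, origin under its centre
- bowl: bystander: rubber mixing bowl, 124 mm across, 75 mm high, origin under its centre
- mug: bystander: white mug, 76 mm across, 75 mm high, origin under its centre
- bottle: bystander: amber bottle, 60 mm across, 130 mm high, origin under its centre
- spatula: bystander: spatula lying on the bench, 200 mm long
- spare_buff: bystander: spare buff wheel lying flat, 80 mm across, 26 mm high
Things that resemble listed ones, but are neither listed nor needed, are in the scene too. What is shaped like the rest but pink or red is not meant.

How it is judged:
On the way:
1. the square stick has been drawn wholly out of the bin: its unused end is more than 10 mm in front of the front wall (y of square_stick_unused_end in the frame of bin below -0.0695 m), for 0.1 s.
At the end, for the whole second after the job is handed in: The square stick lies let go in both notches of the rest: centre within 30 mm of the rest centre along it, 9 mm across, 41 to 51 mm high, level within 3.4 degrees, unused end on the lathe (+x) side. Other sticks and bystanders within 25 mm of where they were (x of square_stick_mid in the frame of rest between -0.03 and 0.03 m and y of square_stick_mid in the frame of rest between -0.009 and 0.009 m and z of square_stick_mid in the frame of rest between 0.041 and 0.051 m and x of square_stick_unused_end in the frame of rest above 0.07 m and y of square_stick_unused_end in the frame of rest between -0.018 and 0.018 m and angle between square_stick_mid's own x axis and vertical between 1.51 and 1.63 rad); the robot touches nothing.
It fails at once if another stick or a bystander is moved more than 25 mm (distance of any of round_stick_mid, flat_stick_mid, articulator, cast, bowl, mug, bottle, spatula, spare_buff from where it was at the start of the episode above 0.025 m).
It also fails if it takes over 40 s, if anything falls off the work surface, if the arm or the gripper's body presses on something with over 40 N, if the wrist force passes 120 N, or if a joint passes its speed limit or range.

### The arm

A 7-joint arm with a two-finger parallel gripper is mounted at the origin on the work surface. World frame = base frame: x ahead of the robot, y to its left, z up, the work surface at z = 0. Lengths are in m, angles in rad, forces in N, time in s.
With the tool pointing down it reaches from about 0.4 to 0.85 m from the base axis. Payload 4.5 kg.
Tool frame: the origin (TCP) lies at the very end of the fingers, on their centre line; the grasp point (between the pads) lies 19 mm behind it; z points along the fingers, y is the direction in which the jaws open and shut (so a half turn about z gives the same grasp; the last joint's range is limited). The gripper opens to 85 mm and grips with 20 to 120 N. Pads are 22 mm wide; open, the fingers measure 114 mm over their backs; the gripper's body (76 mm by 85 mm) begins 54 mm behind the grasp point. The pads swing forward as they close: fully open they stand 13 mm farther back than shut.
Start: joints at [-1.074, 0.689, -0.195, 1.565, 0.157, 0.902, -0.215], TCP at [0.279, 0.559, 0.231] pointing down, gripper open.
Joint ranges: [-3.01, 3.01], [-0.46, 2.08], [-1.47, 1.51], [0.13, 2.56], [-1, 4.14], [0.04, 2.09], [-2.66, 2.66]. Speed limits (rad/s): [2.57, 2.57, 3.14, 3.14, 3.14, 3.14, 3.14].

### API

Orientations are given as a rotation vector (axis times angle).
In Python, from cell import r gives the robot as it stands.
- The arm moves only by the shell command python3 -m crank 'ROWS' [FORCE]. ROWS is JSON, a list that holds one entry, the list of rows, each a list of 7 numbers: the shift along the world's x, y, z scaled (see below), then the turn, a rotation vector about the world's x, y, z scaled (see below), then the opening, from -1 (shut) to 1 (fully open). In form: [[[dx, dy, dz, wx, wy, wz, jaw], ...]]. A call has 1 to 10 rows; each row is the pose to reach, as a shift and turn from the pose measured when the call began, turning the shorter way round; what a row does not reach only later rows make up. The controller multiplies each number of a shift by 25 cm and each number of a turn by 180 degrees. A row lasts 1/12 s, in which the tool goes at most 41.7 mm and 7.16 degrees, less where a joint would pass 70% of its speed; a pose out of reach is approached as far as the arm can. A call with a number of a shift or a turn outside -1 to 1 is refused whole. A call with a gripper value outside its range is refused whole. The fingers move at their own pace and stop on an object; FORCE is the grip in N (left out, the last holds). Time passes only in rows, so rows that repeat a pose let the fingers close. It gives the time, the measured TCP pose, the force and the opening at its end, in the units of the state.
- r.get_state(): the state, without advancing time (a new reading comes with each control period).
- r.grab_frame(name): name is "scene" or "side" or "wrist"; returns the picture (400x640x3 uint8, red, green, blue); there is no depth.
- r.camera_params(name): a dict with "camera_matrix" (3x3 intrinsics, pixels), "extrinsics" (4x4, takes a point from camera to world coordinates). Camera axes: x right, y down, z forward; pixel columns grow to the right and rows downward; lengths in m; the calibration is good to about 2 mm. The wrist camera is an equidistant fisheye: a pixel r from the principal point sees the ray r / f radians off the axis. A picture is of the moment at which its call begins: read the wrist's pose just before it. camera_params takes no time and is no camera call; for the wrist camera it gives the pose at the moment of the call.
- r.finish_job(): hands the job in, once; it reports no verdict.
The state is a dict: "t": time; "qpos": joint angles; "joint_velocities": joint speeds; "tau": joint torques, N m; "ee_pos": TCP position; "tcp_rot": TCP orientation; "ft_force": force on the tool from outside, world axes, zero at the start; "torque": the same for the moment, N m; "grip_width": finger opening in m.
Only numpy, scipy, OpenCV 4.12 (cv2) and the standard library are available. Lean on these libraries where they do the work, as an engineer would, in place of code of your own. Each camera call takes 0.05 s, during which the arm holds its last target. There are 200 camera calls.

## Working session

There is one attempt and no reset: what is moved stays moved. The work goes in short steps, Python scripts to look and compute and a shell command to move; the robot and the scene stay as the last step left them, time stands still between calls to the robot, and variables do not carry over. Pictures are saved under pics/ and viewed, about 8 in all and at most 12, crops included, and the job is handed in when it is done.

```bash
ls; mkdir -p pics
python3 - <<'E'
from cell import r
import cv2
for n in("scene","side"):
    im=r.grab_frame(n); cv2.imwrite(f"pics/{n}0.png",im[:,:,::-1])
    p=r.camera_params(n); print(n,p["camera_matrix"],p["extrinsics"])
print(r.get_state())
E
```

```text
pics
scene [[508.44109575   0.         313.57632607]
 [  0.         508.44109575 199.28048559]
 [  0.           0.           1.        ]] [[-0.68807794  0.5331907  -0.49219552  1.19082595]
 [ 0.72536483  0.48683464 -0.48665993  0.58170962]
 [-0.01986472 -0.69188128 -0.72173796  1.11478238]
 [ 0.          0.          0.          1.        ]]
side [[475.64183257   0.         315.64926349]
 [  0.         475.64183257 204.37032089]
 [  0.           0.           1.        ]] [[-0.85292979 -0.3381001   0.3977425  -0.09652101]
 [-0.52202397  0.5543456  -0.64822213  0.84963468]
 [-0.00132284 -0.76051908 -0.64931423  1.05242068]
 [ 0.          0.          0.          1.        ]]
{'t': 0.1, 'qpos': array([-1.0741824 ,  0.68990075, -0.19453091,  1.56624583,  0.15730818,
        0.90249952, -0.21510153]), 'joint_velocities': array([-1.08613762e-03, -1.70009028e-03,  5.64365213e-06, -2.00222309e-03,
       -1.12681227e-03,  2.76326303e-03,  4.50147456e-04]), 'tau': array([-4.02947204e-03, -5.40606952e+01, -1.27116300e+00, -1.58985293e+01,
        9.51160997e-03,  4.50477572e-03,  4.21334221e-06]), 'ee_pos': array([0.27881791, 0.5587081 , 0.23056258]), 'tcp_rot': array([-7.20319210e-01, -3.05762840e+00,  2.57609054e-03]), 'ft_force': array([-0.05957381, -0.50603551, -0.68174384]), 'torque': array([-0.03525509,  0.06438075,  0.03058956]), 'grip_width': 0.08524514221395833}
```

View pics/scene0.png

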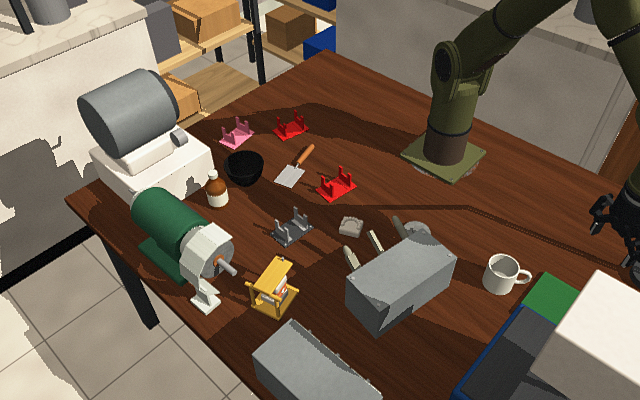

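View pics/side0.png

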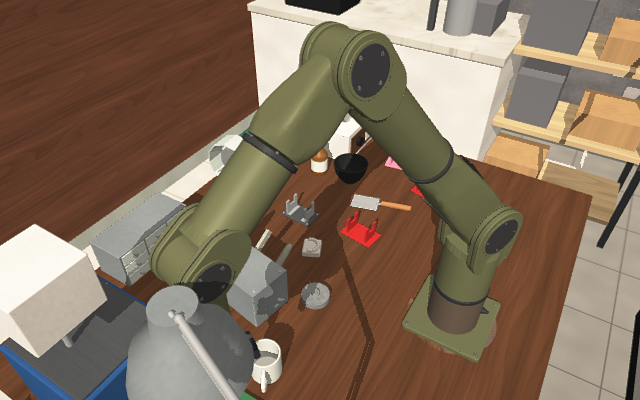

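The scene view shows the grey bin around (400,280), with sticks leaning out of its far wall near (350,257), (375,241) and (398,225). The grey rest is at (292,228), and there is a lookalike bin at (320,360). In the side view the arm hides the bin, and the rest is at (300,210).

```bash
cat > h.py <<'E'
import numpy as np, cv2
from scipy.spatial.transform import Rotation as R
from cell import r
def ray(n,uv,P=None):
    P=P or r.camera_params(n); K=P["camera_matrix"];E=P["extrinsics"]
    uv=np.asarray(uv,float)
    d=np.array([(uv[0]-K[0,2])/K[0,0],(uv[1]-K[1,2])/K[1,1],1.])
    if n=="wrist":
        th=np.hypot(d[0],d[1]); s=np.sin(th)/max(th,1e-9); d=np.array([d[0]*s,d[1]*s,np.cos(th)])
    return E[:3,3],E[:3,:3]@d/np.linalg.norm(d)
def onz(n,uv,z,P=None):
    o,d=ray(n,uv,P); return o+d*(z-o[2])/d[2]
def tri(rays):
    A=0;b=0
    for o,d in rays:
        M=np.eye(3)-np.outer(d,d);A=A+M;b=b+M@o
    x=np.linalg.solve(A,b); return x,[np.linalg.norm((np.eye(3)-np.outer(d,d))@(x-o)) for o,d in rays]
def proj(n,p,P=None):
    P=P or r.camera_params(n);K=P["camera_matrix"];E=P["extrinsics"]
    c=E[:3,:3].T@(np.asarray(p,float)-E[:3,3])
    if n=="wrist":
        q=np.hypot(c[0],c[1]);th=np.arctan2(q,c[2]);c=np.array([c[0]/q*th,c[1]/q*th,1])
    return (K@(c/c[2]))[:2]
E
python3 - <<'E'
from h import *
np.set_printoptions(precision=3,suppress=True)
for n,uv,z in [("bin L",(346,285),.123),("bin R",(411,237),.123),("bin far R",(457,258),.123),("bin near bottom",(388,301),.123),("tip1",(350,248),.15),("tip2",(370,232),.15),("tip3",(395,217),.15),("rest",(292,238),0.0),("cast",(350,230),.0),("artic",(272,310),0),("mug",(500,290),0),("lathe buff",(218,262),.1)]:
    print(n,onz("scene",uv,z))
p=r.camera_params("wrist");print(p)
im=r.grab_frame("scene")
cv2.imwrite("pics/crop1.png",cv2.resize(im[190:340,250:470],None,fx=3.6,fy=3.6,interpolation=cv2.INTER_CUBIC)[:,:,::-1])
E
```

```text
bin L [0.664 0.158 0.123]
bin R [0.445 0.184 0.123]
bin far R [0.423 0.304 0.123]
bin near bottom [0.632 0.256 0.123]
tip1 [0.592 0.107 0.15 ]
tip2 [0.52  0.111 0.15 ]
tip3 [0.439 0.126 0.15 ]
rest [ 0.582 -0.111  0.   ]
cast [ 0.449 -0.009  0.   ]
artic [0.781 0.018 0.   ]
mug [0.342 0.407 0.   ]
lathe buff [ 0.816 -0.129  0.1  ]
{'camera_matrix': array([[309.707,   0.   , 316.557],
       [  0.   , 309.707, 198.836],
       [  0.   ,   0.   ,   1.   ]]), 'extrinsics': array([[ 0.446,  0.854,  0.268,  0.21 ],
       [ 0.895, -0.425, -0.134,  0.593],
       [-0.   ,  0.3  , -0.954,  0.374],
       [ 0.   ,  0.   ,  0.   ,  1.   ]])}
```

View pics/crop1.png

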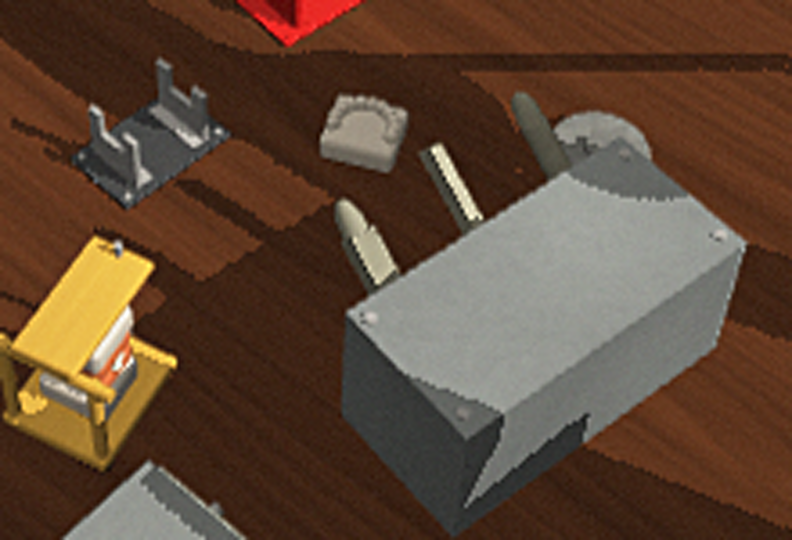

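The square stick, with the rounded nose and square section, is the left one. Its tip is at crop (345,205), about (346,247) full-frame, and it sits in the +x slot. The middle stick is the flat one and the right one is round. I'll bring the wrist camera over them.

```bash
python3 -m crank '[[[0.1,-0.2,0.3,0,0,-0.04,1],[0.2,-0.4,0.5,0,0,-0.08,1],[0.3,-0.6,0.5,0,0,-0.12,1],[0.4,-0.75,0.5,0,0,-0.16,1],[0.5,-0.9,0.5,0,0,-0.18,1],[0.6,-1,0.5,0,0,-0.18,1],[0.6,-1,0.5,0,0,-0.18,1],[0.6,-1,0.5,0,0,-0.18,1]]]'
python3 -m crank '[[[0.1,-0.16,0,0,0,-0.04,1],[0.2,-0.32,0,0,0,-0.08,1],[0.3,-0.48,0,0,0,-0.12,1],[0.4,-0.64,0,0,0,-0.16,1],[0.4,-0.8,0,0,0,-0.17,1],[0.4,-0.96,0,0,0,-0.17,1],[0.4,-1,0,0,0,-0.17,1],[0.4,-1,0,0,0,-0.17,1]]]'
python3 - <<'E'
from h import *
import pickle
p=r.camera_params("wrist"); im=r.grab_frame("wrist"); pickle.dump((p,im),open("w1.pkl","wb"))
print(r.get_state()["qpos"],p["extrinsics"])
cv2.imwrite("pics/w1.png",im[:,:,::-1])
E
```

```text
t: 0.82
ee_pos: [0.4296, 0.3066, 0.3561]
tcp_rot: [-1.545, -2.735, 0.002]
ft_force: [1.6, 0.7, -0.2]
grip_width: 0.0854
t: 1.48
ee_pos: [0.5296, 0.0475, 0.3561]
tcp_rot: [2.224, 2.215, -0.009]
ft_force: [-0.5, -0.1, -0.6]
grip_width: 0.0847
[-0.28028267  0.42648913  0.1463689   1.6714842  -0.06690647  1.05079892
 -0.11300371] [[ 0.99999315 -0.00302451 -0.002132    0.52931305]
 [-0.00352992 -0.95254945 -0.3043634   0.1252587 ]
 [-0.00111029  0.30436885 -0.95255361  0.49893621]
 [ 0.          0.          0.          1.        ]]
```

View pics/w1.png

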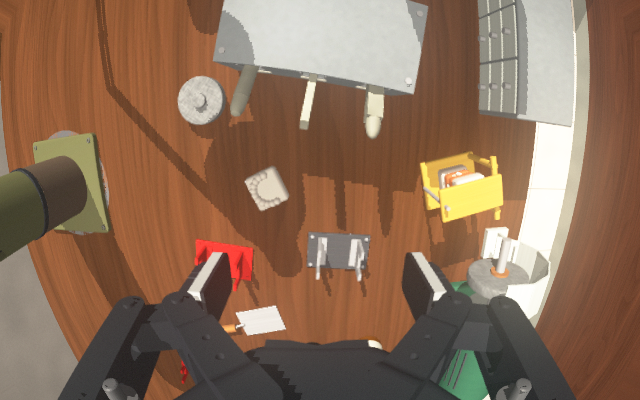

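The wrist view shows the square stick's nose at (373,135), leaving the bin at (374,87). The flat stick is at (308,105) and the round one at (243,92). The grey rest base spans (308..369, 233..268). I'll take a second view from another place.

```bash
python3 -m crank '[[[0.15,0.05,-0.1,0,0,0,1],[0.3,0.1,-0.15,0,0,0,1],[0.45,0.15,-0.2,0,0,0,1],[0.48,0.16,-0.2,0,0,0,1],[0.48,0.16,-0.2,0,0,0,1],[0.48,0.16,-0.2,0,0,0,0.3],[0.48,0.16,-0.2,0,0,0,0.3]]]'
python3 - <<'E'
from h import *
import pickle
p=r.camera_params("wrist"); im=r.grab_frame("wrist"); pickle.dump((p,im),open("w2.pkl","wb"))
p1,im1=pickle.load(open("w1.pkl","rb"))
def crop(i,u,v,w,h,f): return cv2.resize(i[v:v+h,u:u+w],None,fx=f,fy=f,interpolation=cv2.INTER_CUBIC)
q1=proj("wrist",[.60,.13,.12],p);q2=proj("wrist",[.58,-.11,.03],p)
a,b=[int(x) for x in q1],[int(x) for x in q2]; print(a,b)
c=np.vstack([np.hstack([crop(im1,325,60,100,90,4),crop(im,max(a[0]-50,0),max(a[1]-45,0),100,90,4)]),
 np.hstack([crop(im1,295,220,100,60,4),crop(im,b[0]-50,b[1]-30,100,60,4)])])
cv2.imwrite("pics/c2.png",c[:,:,::-1])
E
```

```text
t: 2.12
ee_pos: [0.6486, 0.0924, 0.3063]
tcp_rot: [2.22, 2.223, -0.006]
ft_force: [-0.1, 0.5, 0.3]
grip_width: 0.0638
[272, 141] [274, 285]
```

View pics/c2.png

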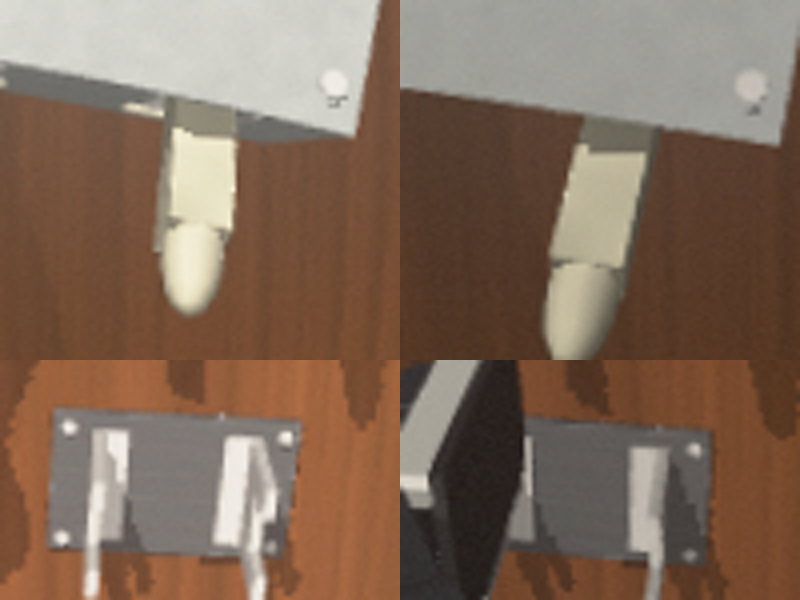

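```bash
cat > m.py <<'E'
from h import *
import pickle
np.set_printoptions(precision=4,suppress=True)
p1,_=pickle.load(open("w1.pkl","rb"));p2,_=pickle.load(open("w2.pkl","rb"))
A=lambda x,y:(325+x/4-.4,60+y/4-.4)
B=lambda x,y:(222+(x-400)/4-.4,96+y/4-.4)
C=lambda x,y:(295+x/4-.4,220+(y-360)/4-.4)
D=lambda x,y:(224+(x-400)/4-.4,255+(y-360)/4-.4)
def two(n,a,b): x,e=tri([ray("wrist",a,p1),ray("wrist",b,p2)]);print(n,x,e[0]);return x
c=two("bin corner",A(355,136),B(780,146))
sl=two("step L",A(167,219),B(550,263)); sr=two("step R",A(233,232),B(628,268))
tl=two("exit L",A(170,97),B(583,115)); tr=two("exit R",A(237,108),B(657,127))
tip=two("tip",A(190,315),B(570,360))
two("rest c2",C(300,422),D(712,430)); two("rest c3",C(287,558),D(707,563))
Q=[onz("wrist",C(*q),.005,p1) for q in [(55,410),(300,422),(287,558),(50,545)]]
print("rest w1",np.array(Q)); print("rest w2",[onz("wrist",D(*q),.005,p2) for q in[(712,430),(707,563)]])
f=onz("wrist",(214,63),.123,p1);g=onz("wrist",A(355,136),.123,p1);g2=onz("wrist",B(780,146),.123,p2);e2=onz("wrist",B(400,90),.123,p2)
print("bin front",f,g,np.linalg.norm(f-g),np.degrees(np.arctan2(*(g-f)[1::-1])),g2,np.degrees(np.arctan2(*(g2-e2)[1::-1])))
for n,a,b in(("L",sl,tl),("R",sr,tr)):
    d=b-a;print(n,"axis",d/np.linalg.norm(d),np.linalg.norm(d))
# screws/corners in the scene view
for n,uv in(("scene cornerR",(346.7,276.7)),):print(n,onz("scene",uv,.123))
print("tri scene/w1 corner",tri([ray("scene",(346.7,276.7)),ray("wrist",A(355,136),p1),ray("wrist",B(780,146),p2)]))
E
python3 m.py
```

```text
bin corner [0.6474 0.1404 0.1246] 0.00012624825133989792
step L [0.5874 0.112  0.1353] 0.0007303409845522176
step R [0.6078 0.1092 0.1319] 5.9247274856399356e-05
exit L [0.5925 0.1493 0.1077] 0.0014453755649825976
exit R [0.6133 0.1461 0.1116] 0.001777468508898152
tip [0.5933 0.0857 0.1408] 0.0009438145724716503
rest c2 [ 0.6226 -0.1026 -0.0013] 0.0004163290845322511
rest c3 [ 0.6195 -0.1682  0.0062] 0.0008279944982235965
rest w1 [[ 0.5137 -0.0933  0.005 ]
 [ 0.6216 -0.1001  0.005 ]
 [ 0.6202 -0.1698  0.005 ]
 [ 0.5104 -0.1613  0.005 ]]
rest w2 [array([ 0.6227, -0.0983,  0.005 ]), array([ 0.619 , -0.1682,  0.005 ])]
bin front [0.4031 0.1808 0.123 ] [0.6479 0.1405 0.123 ] 0.2481287709828051 -9.332044447328919 [0.6475 0.1401 0.123 ] -9.65295001370643
L axis [ 0.1098  0.7993 -0.5908] 0.04664778844214968
R axis [ 0.1312  0.8693 -0.4765] 0.04251574790520968
scene cornerR [0.6451 0.1444 0.123 ]
tri scene/w1 corner (array([0.6468, 0.1417, 0.1236]), [np.float64(0.0032092764622819164), np.float64(0.0015058485748562294), np.float64(0.001719363883155104)])
```

Measured points agree with the listed sizes:
- **Bin:** the corner is at z 0.1246 (given 0.123), the front is 248 mm wide (given 250), and the yaw is about -9.4°.
- **Stick:** its width is about 21 mm and it slopes roughly 36°.

Next I'll compute the pregrasp and the placing pose.

```bash
cat > g.py <<'E'
from h import *
np.set_printoptions(precision=4,suppress=True)
def rel(pos,Rd,s=None):
    s=s or r.get_state(); Rc=R.from_rotvec(s["tcp_rot"])
    w=(R.from_matrix(Rd)*Rc.inv()).as_rotvec()
    print("shift m",pos-s["ee_pos"],"units",(pos-s["ee_pos"])/.25,"turn units",w/np.pi,"deg",np.degrees(np.linalg.norm(w)))
def frame(x,z): return np.column_stack([x,np.cross(z,x),z])
a=np.radians(-9.4);ex=np.array([np.cos(a),np.sin(a),0]);ey=np.array([-np.sin(a),np.cos(a),0]);ez=np.array([0,0,1.])
t=np.radians(38);u=np.cos(t)*ey-np.sin(t)*ez;n=np.sin(t)*ey+np.cos(t)*ez
W=np.array([.6472,.1403,0])-.045*ex;W[2]=.0904
G=W-.040*u;TG=G-.019*n;RG=frame(u,-n)
E
python3 - <<'E'
from g import *
print(W,G,TG,u,n); rel(TG+[0,0,.09],RG)
print("spacing tip pred",W-.088*u)
E
```

```text
[0.6028 0.1476 0.0904] [0.5977 0.1166 0.115 ] [0.5957 0.105  0.1001] [ 0.1287  0.7774 -0.6157] [0.1006 0.6074 0.788 ]
shift m [-0.0529  0.0129 -0.1167] units [-0.2114  0.0518 -0.4666] turn units [-0.2099  0.0166 -0.0503] deg 38.96007792813748
spacing tip pred [0.5915 0.0792 0.1446]
```

```bash
python3 -m crank '[[[-0.04,0.01,-0.05,-0.035,0.003,-0.008,0.2],[-0.08,0.02,-0.1,-0.07,0.006,-0.017,0.2],[-0.12,0.03,-0.15,-0.105,0.009,-0.025,0.2],[-0.16,0.04,-0.2,-0.14,0.011,-0.034,0.2],[-0.2,0.05,-0.25,-0.175,0.014,-0.042,0.2],[-0.211,0.052,-0.32,-0.21,0.017,-0.05,0.2],[-0.211,0.052,-0.4,-0.21,0.017,-0.05,0.2],[-0.211,0.052,-0.466,-0.21,0.017,-0.05,0.2],[-0.211,0.052,-0.466,-0.21,0.017,-0.05,0.2],[-0.211,0.052,-0.466,-0.21,0.017,-0.05,0.2]]]'
python3 - <<'E'
from g import *
import pickle
p=r.camera_params("wrist"); im=r.grab_frame("wrist"); pickle.dump((p,im),open("w3.pkl","wb"))
cv2.imwrite("pics/w3.png",im[:,:,::-1])
print(r.get_state()["qpos"]); rel(TG,RG)
for P in (G,W,W-.062*u+.01*n,W-.088*u): print(proj("wrist",P,p))
E
```

```text
t: 3.0
ee_pos: [0.5952, 0.1047, 0.1909]
tcp_rot: [2.004, 1.701, -0.693]
ft_force: [1.2, 0.3, 0.0]
grip_width: 0.0513
[-0.7241  0.9619  0.4351  1.4195  0.211   1.1924 -0.6766]
shift m [-0.0004  0.0006 -0.0919] units [-0.0015  0.0022 -0.3675] turn units [-0.      0.0001  0.0002] deg 0.03183184957454882
[318.6307 136.4821]
[318.7617  73.3207]
[318.6232 173.8797]
[318.416  208.5716]
```

View pics/w3.png

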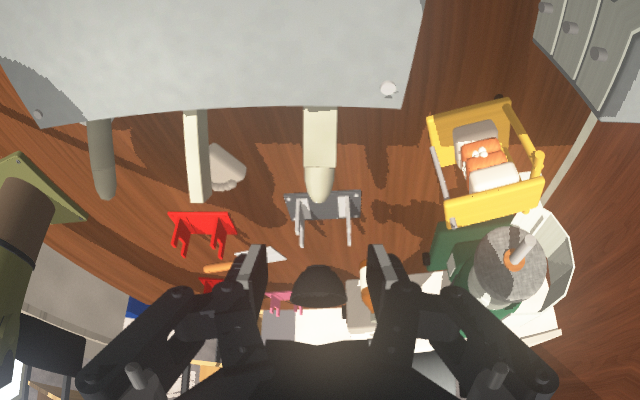

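Aligned: the stick's top face spans columns 303..337 at the exit, the nose tip is at (320,203) against a predicted (318,208), and the fingers straddle column 317. It sits about 5 mm deeper than nominal. I'll lower and grip.

```bash
python3 -m crank '[[[0,0.001,-0.1,0,0,0,0.2],[0,0.002,-0.2,0,0,0,0.2],[-0.001,0.002,-0.27,0,0,0,0.2],[-0.001,0.002,-0.33,0,0,0,0.2],[-0.001,0.002,-0.367,0,0,0,0.2],[-0.001,0.002,-0.367,0,0,0,0.2]]]'
python3 -m crank '[[[0,0,0,0,0,0,-0.6],[0,0,0,0,0,0,-1],[0,0,0,0,0,0,-1],[0,0,0,0,0,0,-1],[0,0,0,0,0,0,-1],[0,0,0,0,0,0,-1]]]' 70
python3 - <<'E'
from g import *
rel(TG,RG); print(r.get_state()["torque"])
d=-.03*u/.25;print(d,-.18*u/.25)
E
```

```text
t: 3.55
ee_pos: [0.5955, 0.1047, 0.0995]
tcp_rot: [2.005, 1.7, -0.692]
ft_force: [0.1, 0.5, -0.4]
grip_width: 0.0513
t: 4.05
ee_pos: [0.5963, 0.1047, 0.1005]
tcp_rot: [2.005, 1.699, -0.689]
ft_force: [1.3, 1.9, 4.0]
grip_width: 0.0193
shift m [-0.0006  0.0003 -0.0005] units [-0.0023  0.0011 -0.0019] turn units [-0.0001  0.0003  0.0002] deg 0.07235968145185269
[ 0.4214 -0.232   0.0156]
[-0.0154 -0.0933  0.0739] [-0.0927 -0.5597  0.4433]
```

```bash
python3 -m crank '[[[-0.004,-0.023,0.018,0,0,0,-1],[-0.008,-0.047,0.037,0,0,0,-1],[-0.012,-0.07,0.055,0,0,0,-1],[-0.015,-0.093,0.074,0,0,0,-1],[-0.015,-0.093,0.074,0,0,0,-1]]]'
python3 - <<'E'
from g import *
rel(TG-.03*u,RG); print(r.get_state()["torque"])
E
```

```text
t: 4.47
ee_pos: [0.5924, 0.0792, 0.1207]
tcp_rot: [2.007, 1.695, -0.69]
ft_force: [-0.5, -0.0, 3.1]
grip_width: 0.0191
shift m [-0.0006  0.0025 -0.0022] units [-0.0022  0.0099 -0.0088] turn units [0.0004 0.0005 0.001 ] deg 0.22285560280245573
[ 0.6875 -0.1387  0.0175]
```

```bash
python3 -m crank '[[[-0.008,-0.047,0.037,0,0,0,-1],[-0.015,-0.093,0.074,0,0,0,-1],[-0.023,-0.14,0.111,0,0,0,-1],[-0.031,-0.187,0.148,0,0,0,-1],[-0.039,-0.233,0.185,0,0,0,-1],[-0.046,-0.28,0.222,0,0,0,-1],[-0.054,-0.327,0.259,0,0,0,-1],[-0.064,-0.387,0.307,0,0,0,-1],[-0.072,-0.435,0.345,0,0,0,-1],[-0.072,-0.435,0.345,0,0,0,-1]]]'
python3 - <<'E'
from g import *
import pickle
rel(TG-.17*u,RG); print(r.get_state()["torque"])
p=r.camera_params("wrist"); im=r.grab_frame("wrist");s=r.grab_frame("scene")
c=np.hstack([im[100:400,120:520],cv2.resize(s[170:320,220:420],None,fx=2,fy=2)])
cv2.imwrite("pics/w4.png",c[:,:,::-1]); pickle.dump((p,im),open("w4.pkl","wb"))
E
```

```text
t: 5.3
ee_pos: [0.5739, -0.0347, 0.2104]
tcp_rot: [2.01, 1.686, -0.692]
ft_force: [0.5, -1.2, -1.0]
grip_width: 0.0191
shift m [-0.      0.0076 -0.0057] units [-0.0001  0.0303 -0.0229] turn units [0.0015 0.0013 0.0029] deg 0.63903068213586
[ 0.6807 -0.0812  0.0159]
```

View pics/w4.png

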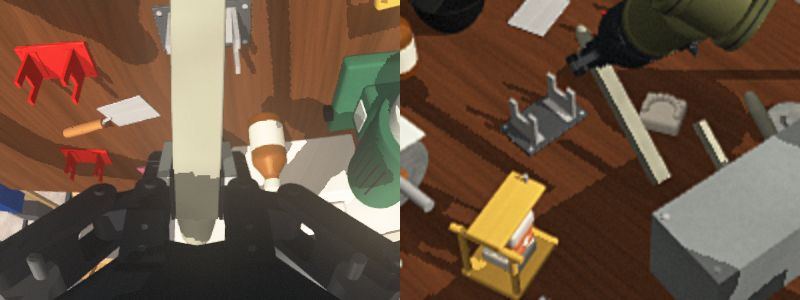

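The stick is out of the bin. The scene half shows its lower end near (350,260) full-frame, clear of the bin wall, and the other two sticks haven't moved. Now I'll turn it level and point it at the lathe above the rest.

```bash
cat >> g.py <<'E'
C=np.array([.5665,-.1307,0]);b=np.radians(-3.2);rx=np.array([np.cos(b),np.sin(b),0]);ry=np.array([-np.sin(b),np.cos(b),0])
RP=frame(rx,-ez)
TP=C-.062*rx+[0,0,.026]
E
python3 - <<'E'
from g import *
rel(TP+[0,0,.22],RP)
print("bottle",onz("scene",(217,203),0.))
E
```

```text
shift m [-0.0698 -0.0972  0.0387] units [-0.2793 -0.3889  0.1546] turn units [ 0.1443 -0.1796 -0.4454] deg 90.27096275522615
bottle [ 0.6395 -0.3756  0.    ]
```

```bash
python3 -m crank '[[[-0.02,-0.03,0.05,0.011,-0.014,-0.034,-1],[-0.04,-0.06,0.1,0.022,-0.028,-0.069,-1],[-0.06,-0.09,0.15,0.033,-0.041,-0.103,-1],[-0.08,-0.12,0.154,0.044,-0.055,-0.137,-1],[-0.1,-0.15,0.154,0.055,-0.069,-0.171,-1],[-0.12,-0.18,0.154,0.067,-0.083,-0.206,-1],[-0.14,-0.21,0.154,0.072,-0.09,-0.223,-1],[-0.14,-0.21,0.154,0.072,-0.09,-0.223,-1]]]'
python3 - <<'E'
from g import *
rel(TP+[0,0,.22],RP); print(r.get_state()["qpos"])
E
```

```text
t: 6.07
ee_pos: [0.5378, -0.0858, 0.2465]
tcp_rot: [2.736, 0.914, -0.396]
ft_force: [0.1, -0.7, -0.4]
grip_width: 0.0188
shift m [-0.0332 -0.0414 -0.0005] units [-0.1326 -0.1657 -0.0018] turn units [ 0.0726 -0.0904 -0.2206] deg 44.849950769327116
[-0.3993  0.719   0.5448  1.6794 -0.0408  0.9932 -0.8419]
```

```bash
python3 -m crank '[[[-0.02,-0.024,0,0.011,-0.014,-0.034,-1],[-0.04,-0.05,0,0.022,-0.028,-0.069,-1],[-0.06,-0.08,0,0.033,-0.041,-0.103,-1],[-0.08,-0.11,0,0.044,-0.055,-0.137,-1],[-0.1,-0.14,0,0.055,-0.069,-0.171,-1],[-0.13,-0.166,-0.1,0.067,-0.083,-0.206,-1],[-0.133,-0.166,-0.2,0.073,-0.09,-0.221,-1],[-0.133,-0.166,-0.3,0.073,-0.09,-0.221,-1],[-0.133,-0.166,-0.4,0.073,-0.09,-0.221,-1],[-0.133,-0.166,-0.4,0.073,-0.09,-0.221,-1]]]'
python3 - <<'E'
from g import *
import pickle
rel(TP+[0,0,.12],RP); st=r.get_state();print(st["qpos"],st["torque"])
p=r.camera_params("wrist"); im=r.grab_frame("wrist");s=r.grab_frame("scene");d=r.grab_frame("side")
pickle.dump((p,im,s,d),open("w5.pkl","wb"))
f=2.6
c=np.vstack([np.hstack([im[60:310,200:500],cv2.resize(s[160:285,210:360],None,fx=2,fy=2)]),cv2.resize(d[150:275,220:520],None,fx=2,fy=2)])
cv2.imwrite("pics/w5.png",c[:,:,::-1])
M=st["ee_pos"]+R.from_rotvec(st["tcp_rot"]).apply([0,0,-.019])
for q in(.0,.062,.1695): print(proj("wrist",M+q*rx+.01*ez,p),proj("scene",M+q*rx),proj("side",M+q*rx))
E
```

```text
t: 6.9
ee_pos: [0.502, -0.1241, 0.1421]
tcp_rot: [-3.135, 0.081, 0.016]
ft_force: [-0.3, 0.2, -1.5]
grip_width: 0.019
shift m [ 0.0026 -0.0031  0.0039] units [ 0.0106 -0.0125  0.0156] turn units [-0.0018 -0.0032 -0.0014] deg 0.6986224753182622
[-0.0867  0.7345  0.4083  1.9816 -0.5449  0.5461 -0.9174] [0.0964 0.1154 0.0692]
[317.1461 286.2118] [306.4383 180.3547] [315.2998 183.223 ]
[318.0674 142.3343] [289.197 191.815] [298.8628 176.2404]
[ 319.2489 -110.108 ] [257.4824 212.8959] [271.7387 164.7179]
```

View pics/w5.png

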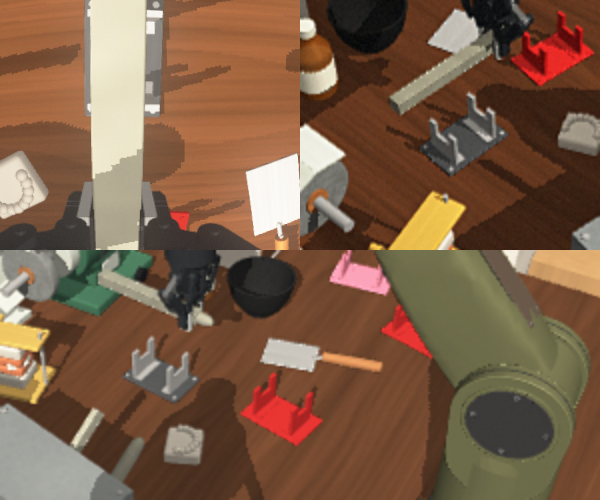

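The stick is held level, with the unused end at scene (259,212) against a predicted (257.5,213) and side (272.5,163.5) against (271.7,164.7). The rest lies below it, slightly right of the stick line in the wrist view, so I'll measure that more closely.

Run:
```python
from g import *
import pickle
p,im,s,d=pickle.load(open("w5.pkl","rb"))
z=lambda i,u,v,w,h,f:cv2.resize(i[v:v+h,u:u+w],None,fx=f,fy=f,interpolation=cv2.INTER_CUBIC)
c=np.vstack([z(im,260,30,200,150,4)[:, :800], np.hstack([z(s,245,195,40,30,0+10)[:, :400],np.hstack([z(d,260,150,20,30,10),z(d,312,170,20,30,10)])])[:0 or 300]])
cv2.imwrite("pics/c5.png",cv2.resize(c,(800,900))[:,:,::-1][:,:,:]) if False else None
c=np.vstack([z(im,270,30,100,75*2//2*2,4)[:300*2],]) 
a=z(im,270,30,100,150,4); b2=np.vstack([z(s,245,195,40,30,10),np.hstack([z(d,260,150,20,30,10),z(d,312,170,20,30,10)])])
cv2.imwrite("pics/c5.png",np.hstack([a,b2])[:,:,::-1])
```

```text
(no output)
```

View pics/c5.png

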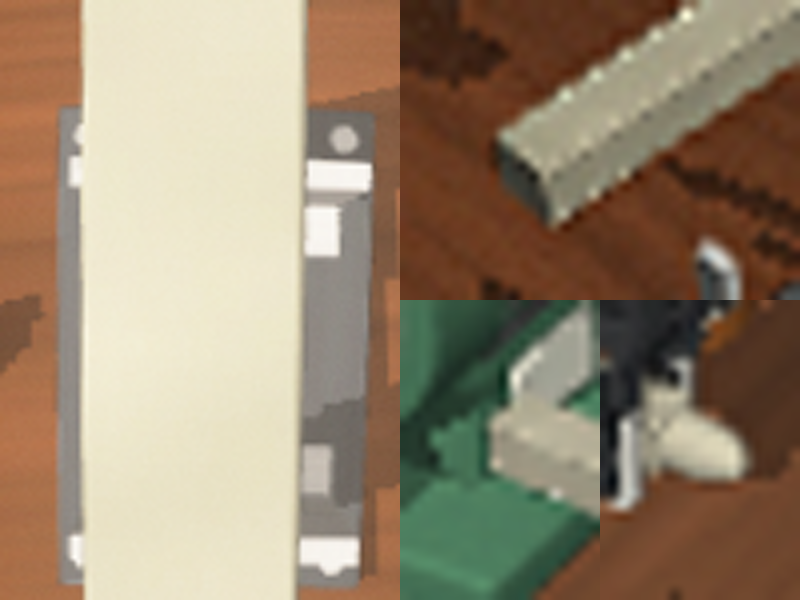

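Run:
```python
from g import *
import pickle
p,im,s,d=pickle.load(open("w5.pkl","rb"))
st=r.get_state();M=st["ee_pos"]+R.from_rotvec(st["tcp_rot"]).apply([0,0,-.019]);print("M",M)
F=lambda x,y:(270+x/4-.4,30+y/4-.4)
Q=np.array([onz("wrist",F(*q),.005,p) for q in[(62,580),(62,108),(373,113),(358,585)]]);print(Q,"C",Q.mean(0))
v=(Q[1]+Q[2]-Q[0]-Q[3])/2;w=(Q[0]+Q[1]-Q[2]-Q[3])/2;print(v,w,"yaw",np.degrees(np.arctan2(v[1],v[0])),np.degrees(np.arctan2(-w[0],w[1])))
for n,a,b_ in(("far plate",(68,172),(372,177)),("near plate",(68,550),(360,553))):
    A_=onz("wrist",F(*a),.057,p);B_=onz("wrist",F(*b_),.057,p);print(n,(A_+B_)/2,np.linalg.norm(A_-B_))
zt=M[2]+.01
for y,x1,x2 in((0,82,305),(600,85,297)):
    A_=onz("wrist",F(x1,y),zt,p);B_=onz("wrist",F(x2,y),zt,p);print("stick",(A_+B_)/2,np.linalg.norm(A_-B_))
x=M+.1695*R.from_rotvec(st["tcp_rot"]).apply([1,0,0])
print("end: z range", onz("scene",(257.2,212.5),M[2]), onz("scene",(257.2,212.5),M[2]-.003),"pred",x)
print("tip proj side q=-.04,-.046,-.052",[proj("side",M+q*rx) for q in(-.04,-.046,-.052)])
print("end tri scene+side top-left corner",tri([ray("scene",(245+9.7-.5,195+13.3-.5)),ray("side",(260+9.5-.5,150+11-.5))]))
```

```text
M [ 0.5053 -0.1265  0.1657]
[[ 0.5136 -0.0942  0.005 ]
 [ 0.6219 -0.1012  0.005 ]
 [ 0.6176 -0.1699  0.005 ]
 [ 0.509  -0.1631  0.005 ]] C [ 0.5655 -0.1321  0.005 ]
[ 0.1084 -0.0069  0.    ] [0.0044 0.0688 0.    ] yaw -3.6619667547675845 -3.649756519511582
far plate [ 0.6002 -0.1341  0.057 ] 0.05485156502351584
near plate [ 0.5299 -0.1296  0.057 ] 0.05505771410027731
stick [ 0.605  -0.1297  0.1757] 0.019203991042533623
stick [ 0.5511 -0.1268  0.1757] 0.019273448370133867
end: z range [ 0.6735 -0.1317  0.1657] [ 0.6718 -0.134   0.1627] pred [ 0.6745 -0.1356  0.1656]
tip proj side q=-.04,-.046,-.052 [array([325.7371, 185.9166]), array([327.3993, 186.6196]), array([329.0675, 187.325 ])]
end tri scene+side top-left corner (array([ 0.6777, -0.1335,  0.1797]), [np.float64(0.004240185534537366), np.float64(0.0042401855345372795)])
```

Everything is consistent:
- **Rest:** centre (0.565, -0.132), yaw -3.65°, and plate width 55 mm (given 54).
- **Stick:** centred in the grip and level. The midpoint is about 62 mm ahead of the grasp point, from both the unused end and the nose.

Now I'll align and lower.

```bash
cat >> g.py <<'E'
C=np.array([.5653,-.132,0]);b=np.radians(-3.6);rx=np.array([np.cos(b),np.sin(b),0]);RP=frame(rx,-ez);TP=C-.062*rx+[0,0,.026]
E
python3 - <<'E'
from g import *
rel(TP,RP)
E
```

```text
shift m [-0.0018 -0.0017 -0.1207] units [-0.0074 -0.0066 -0.4829] turn units [-0.0006 -0.0003 -0.0029] deg 0.529066602845933
```

```bash
python3 -m crank '[[[-0.007,-0.007,-0.08,0,0,-0.003,-1],[-0.007,-0.007,-0.16,0,0,-0.003,-1],[-0.007,-0.007,-0.24,0,0,-0.003,-1],[-0.007,-0.007,-0.31,0,0,-0.003,-1],[-0.007,-0.007,-0.35,0,0,-0.003,-1],[-0.007,-0.007,-0.38,0,0,-0.003,-1],[-0.007,-0.007,-0.38,0,0,-0.003,-1],[-0.007,-0.007,-0.38,0,0,-0.003,-1]]]'
python3 - <<'E'
from g import *
import pickle
rel(TP,RP)
p=r.camera_params("wrist"); im=r.grab_frame("wrist");s=r.grab_frame("scene")
z=lambda i,u,v,w,h,f:cv2.resize(i[v:v+h,u:u+w],None,fx=f,fy=f,interpolation=cv2.INTER_CUBIC)
cv2.imwrite("pics/w6.png",np.hstack([z(im,260,20,120,180,3),z(s,240,190,100,135,4)])[:,:,::-1])
E
```

```text
t: 7.72
ee_pos: [0.5042, -0.1283, 0.0524]
tcp_rot: [-3.138, 0.099, -0.001]
ft_force: [0.1, -0.7, -1.1]
grip_width: 0.0189
shift m [-0.0008  0.0002 -0.0264] units [-0.0031  0.0008 -0.1056] turn units [-0.0005  0.0001 -0.    ] deg 0.09744828023452796
```

View pics/w6.png

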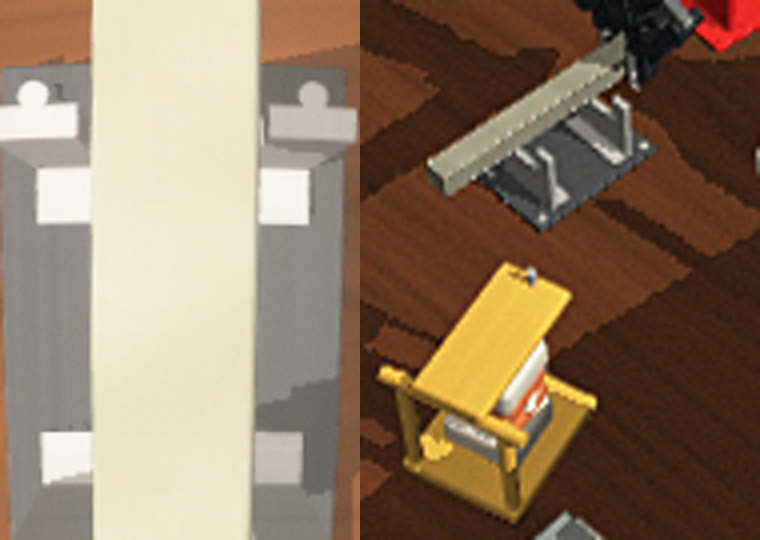

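The stick (columns 92–260, mid 176) sits centred between the far prongs (inner edges 78 and 268, outer 0 and 357). I'll lower the last 26 mm gently.

```bash
python3 -m crank '[[[-0.002,0,-0.03,0,0,0,-1],[-0.002,0,-0.06,0,0,0,-1],[-0.002,0,-0.08,0,0,0,-1],[-0.002,0,-0.095,0,0,0,-1],[-0.002,0,-0.1,0,0,0,-1],[-0.002,0,-0.1,0,0,0,-1]]]'
python3 - <<'E'
from g import *
rel(TP,RP);print(r.get_state()["torque"])
E
```

```text
t: 8.32
ee_pos: [0.5035, -0.1284, 0.0272]
tcp_rot: [-3.138, 0.099, -0.0]
ft_force: [-0.5, 0.2, -1.6]
grip_width: 0.0192
shift m [-0.0001  0.0003 -0.0012] units [-0.0002  0.0012 -0.0048] turn units [-0.0005  0.      0.0001] deg 0.09990210608767855
[-0.035   0.0814 -0.0268]
```

```bash
python3 -m crank '[[[0,0,-0.004,0,0,0,-1],[0,0,-0.008,0,0,0,-1],[0,0,-0.008,0,0,0,-1]]]'
python3 -c "
from g import *
print(r.get_state()['ft_force'],r.get_state()['torque'])"
```

```text
t: 8.57
ee_pos: [0.5035, -0.1284, 0.0251]
tcp_rot: [-3.138, 0.099, -0.0]
ft_force: [0.5, 0.0, -2.0]
grip_width: 0.0185
[ 0.5203  0.0481 -2.0333] [0.0353 0.1341 0.0025]
```

```bash
python3 -m crank '[[[0,0,-0.005,0,0,0,-1],[0,0,-0.01,0,0,0,-1],[0,0,-0.01,0,0,0,-1]]]'
python3 -c "
from g import *
print(r.get_state()['ft_force'],r.get_state()['torque'])"
```

```text
t: 8.82
ee_pos: [0.5036, -0.1285, 0.0233]
tcp_rot: [-3.138, 0.099, -0.001]
ft_force: [-1.4, 0.4, 4.8]
grip_width: 0.019
[-1.434   0.3776  4.8461] [ 0.0812  0.1878 -0.0365]
```

Contact: the vertical force rose by about 7 N. I'll release and lift.

```bash
python3 -m crank '[[[0,0,0,0,0,0,-0.3],[0,0,0,0,0,0,0],[0,0,0,0,0,0,0.2],[0,0,0,0,0,0,0.2],[0,0,0,0,0,0,0.2]]]'
python3 -m crank '[[[0,0,0.06,0,0,0,0.2],[0,0,0.12,0,0,0,0.2],[0,0,0.25,0,0,0,0.2],[0,0,0.4,0,0,0,0.2],[0,0,0.55,0,0,0,0.2],[0,0,0.7,0,0,0,0.2],[0,0,0.7,0,0,0,0.2],[0,0,0.7,0,0,0,0.2]]]'
python3 - <<'E'
from g import *
import pickle
p=r.camera_params("wrist"); im=r.grab_frame("wrist");s=r.grab_frame("scene");d=r.grab_frame("side")
pickle.dump((p,im,s,d),open("w7.pkl","wb"))
z=lambda i,u,v,w,h,f:cv2.resize(i[v:v+h,u:u+w],None,fx=f,fy=f,interpolation=cv2.INTER_CUBIC)
cv2.imwrite("pics/w7.png",np.hstack([z(im,250,0,130,200,3),np.vstack([z(s,240,180,100,75,4),z(d,250,150,100,75,4)])])[:,:,::-1])
E
```

```text
t: 9.23
ee_pos: [0.5037, -0.1285, 0.0232]
tcp_rot: [-3.138, 0.099, -0.001]
ft_force: [0.0, -0.6, 0.8]
grip_width: 0.0515
t: 9.9
ee_pos: [0.505, -0.1287, 0.2002]
tcp_rot: [-3.139, 0.099, -0.009]
ft_force: [0.4, -0.3, -1.8]
grip_width: 0.0512
```

View pics/w7.png

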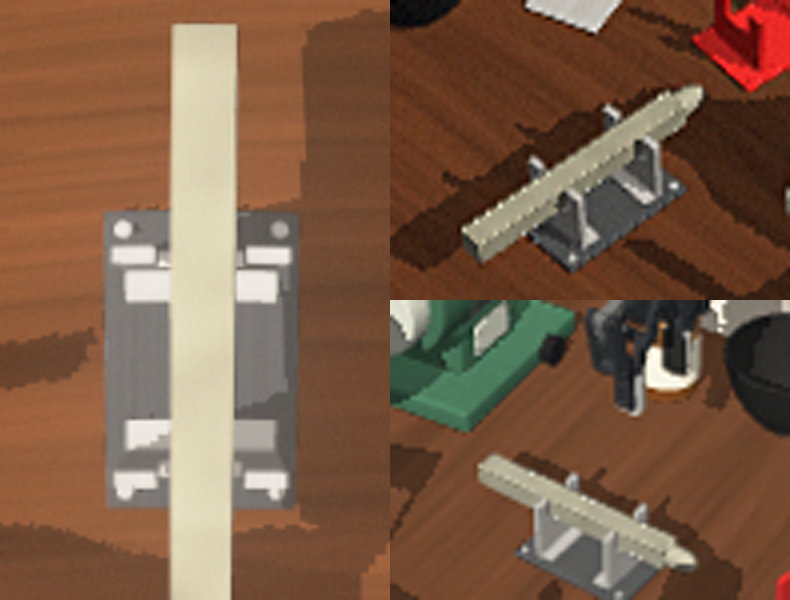

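The stick lies in both notches. The unused end is toward the lathe (wrist crop (204,24), scene crop (477,243)) and the worn nose points back to the robot. One numeric check before handing in.

Run:
```python
from g import *
import pickle
p,im,s,d=pickle.load(open("w7.pkl","rb"))
tip=tri([ray("scene",(317.8,202.6)),ray("side",(325.4,216.6))]);print("tip",tip)
endw=onz("wrist",(250+204/3-.4,24/3-.4),.055,p);print("end top edge (wrist)",endw)
e=tri([ray("scene",(261.3,240.3)),ray("wrist",(250+204/3-.4,24/3-.4),p)]);print("end tri",e)
near=onz("wrist",(250+201/3-.4,598/3-.4),.055,p);print("near axis pt",near)
ry=np.cross(ez,rx)
for n,q in(("end",endw),("tip",tip[0]),("near",near)): print(n,"in rest",(q-C)@rx,(q-C)@ry,q[2])
# change detection away from arm/stick: scene first vs now
a=cv2.imread("pics/scene0.png")[:,:,::-1]
for n,(u,v,w,h) in dict(bin_sticks=(365,215,50,40),cast=(335,212,32,28),artic=(245,255,60,70),mug=(480,250,55,50),bottle=(203,165,28,45),bowl=(222,148,45,40)).items():
    A=cv2.cvtColor(a[v:v+h,u:u+w],cv2.COLOR_RGB2GRAY).astype(np.float32);B=cv2.cvtColor(s[v:v+h,u:u+w],cv2.COLOR_RGB2GRAY).astype(np.float32)
    print(n,np.abs(A-B).mean().round(1),np.round(cv2.phaseCorrelate(A,B)[0],2))
```

```text
tip (array([ 0.4629, -0.1211,  0.0453]), [np.float64(8.618233517642293e-05), np.float64(8.618233517647201e-05)])
end top edge (wrist) [ 0.675  -0.1397  0.055 ]
end tri (array([ 0.6738, -0.1371,  0.0516]), [np.float64(0.003502981527711308), np.float64(0.0035029815277113027)])
near axis pt [ 0.491  -0.1272  0.055 ]
end in rest 0.10999610957868214 -0.0007738821491564469 0.05500000000000005
tip in rest -0.10283883426191126 0.004415454459478643 0.04529212292664933
near in rest -0.0744142067529556 7.969769110786535e-05 0.05499999999999999
bin_sticks 4.1 [ 0.07 -0.03]
cast 2.6 [-0.14 -0.12]
artic 3.1 [ 0.   -0.01]
mug 2.5 [0.02 0.01]
bottle 15.5 [0.04 0.34]
bowl 9.0 [ 0.22 -0.04]
```

Centre is at about +3.5 mm along and 0–2 mm across. The nose is at z 0.045, so the stick is level, and the bystanders haven't shifted. Handing in.

```bash
python3 -c "
from cell import r
print(r.get_state()['t'],r.get_state()['ft_force']);print(r.finish_job())"
```

```text
10.05 [-0.08958443  0.42774065 -0.52770369]
the job is handed in; nothing more can be done
None
```

The square stick now lies let go in both notches of the grey rest, with its unused end towards the lathe and the worn nose back towards the robot. I drew it out at a slant through the bin's +x slot, turned it level and lowered it until I felt light contact. I then opened the gripper, lifted clear and handed in at about t = 10 s.

**Stick position (last pictures):**
- **Centre:** about 3.5 mm past the rest centre along it, and within about 2 mm across.
- **Unused end:** about +110 mm along the rest.
- **Nose:** about -103 mm along the rest, at a height of 45 mm.

**Disagreements:**
- The nose read 4.4 mm across from the scene and side views, while the wrist view put the stick axis within 1 mm.
- The two rays used for the unused end missed each other by about 7 mm, because I picked slightly different points on it. The end's height is therefore only a rough check that the stick is level; it read 52 mm, close to the 55 mm of the top face.

**Other things on the bench:** in the scene view the other two sticks, cast, articulator, mug, bottle and bowl moved less than 0.4 px. The bottle and bowl pictures also changed in brightness, probably from the arm's shadow. I did not measure the spatula and spare buff separately, but the arm never came near them.

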